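# Find the cartridge with the motor by its weight and box it

## Task

Three drive cartridges that look alike lie in the sloped rack; only one has a motor in it and is clearly heavier. Feel by lifting which one it is, set it flat in the blue box with its ridge up, and then shut the box's lid; the two empty ones must be lying in the rack's bays at the end. Do not drop a cartridge, leave the arm model untouched, and do not disturb the meter, the screwdriver or the jar.

Things in the scene. Friction and masses are not known exactly. Their poses are not given: they have to be found in the camera images.
- cartridge_a: sealed drive cartridge, loose: white block 90 (own x) x 56 (own y) x 34 mm (own z), all three alike outside; a green grip ridge 10 mm thick (own x), 50 mm long (own y) and 28 mm high stands across the middle of its top. Origin: centre of the underside; own z points out through the ridge. Empty it weighs 0.10 to 0.17 kg, with the motor 0.39 to 0.70 kg, mass nearly central
- cartridge_b: sealed drive cartridge, loose: white block 90 (own x) x 56 (own y) x 34 mm (own z), all three alike outside; a green grip ridge 10 mm thick (own x), 50 mm long (own y) and 28 mm high stands across the middle of its top. Origin: centre of the underside; own z points out through the ridge. Empty it weighs 0.10 to 0.17 kg, with the motor 0.39 to 0.70 kg, mass nearly central
- cartridge_c: sealed drive cartridge, loose: white block 90 (own x) x 56 (own y) x 34 mm (own z), all three alike outside; a green grip ridge 10 mm thick (own x), 50 mm long (own y) and 28 mm high stands across the middle of its top. Origin: centre of the underside; own z points out through the ridge. Empty it weighs 0.10 to 0.17 kg, with the motor 0.39 to 0.70 kg, mass nearly central
- rack: plywood rack, fixed, 214 mm wide (own y), 120 mm deep (own x). Origin: centre of the underside on the table; own x points uphill. Its board slopes up at 35 degrees (0.611 rad) towards own +x. Low end: a ledge 16 mm high (along the board's normal); upper end: a lip 22 mm high, 8 mm from a resting cartridge. Three bays side by side, each 62 mm wide, green dividers 4 mm thick, 14 mm high
- rack_bay0 (a point): middle of a rack bay on the board's surface, at (0, -66, 45) mm in the rack's frame: where the underside's centre of a resting cartridge lies, own x uphill, lower end against the ledge, ridge along the board's normal (35 degrees from vertical, leaning to the rack's own -x). Neighbours are about 10 mm apart: fingers fit only uphill and downhill of a ridge
- rack_bay1 (a point): middle of a rack bay on the board's surface, at (0, 0, 45) mm in the rack's frame: where the underside's centre of a resting cartridge lies, own x uphill, lower end against the ledge, ridge along the board's normal (35 degrees from vertical, leaning to the rack's own -x). Neighbours are about 10 mm apart: fingers fit only uphill and downhill of a ridge
- rack_bay2 (a point): middle of a rack bay on the board's surface, at (0, 66, 45) mm in the rack's frame: where the underside's centre of a resting cartridge lies, own x uphill, lower end against the ledge, ridge along the board's normal (35 degrees from vertical, leaning to the rack's own -x). Neighbours are about 10 mm apart: fingers fit only uphill and downhill of a ridge
- keepbox: blue plastic open-topped box, fixed, outside 92 (own x) x 120 (own y) x 80 mm high, walls and floor 5 mm, so inside 82 x 110 x 75 mm. Origin: centre of the underside on the table. A cartridge fits with its long side along own y. The lid is hinged on the rim of the own +x side.
- lid (a joint): angle of the box's lid, rad: 0 shut, about 1.57 upright, larger leaning outwards (range 0 to 2.15). The hinge is stiff: the lid stays where it is left. Shut, the lid is a flat plate 92 x 120 x 8 mm, top at 88.5 mm above the table, with a yellow tab 14 mm long at the middle of its free edge.
- lid_hinge (a point): middle of the lid's hinge line, on the box's own +x rim, 80.5 mm above the table; the hinge line runs along the box's own y
- lid_edge (a point): middle of the lid's free edge, 92 mm from the hinge line, half-way through the lid's thickness
- armmodel: upright white model of a forearm and hand with black fingers on a grey box of 100 x 100 x 60 mm, fixed, 330 mm high in all, hand 90 mm across own y at 190 to 330 mm. Origin: centre of the underside. Obstacle: not to be touched
- meter: yellow hand-held multimeter lying flat, loose, 130 (own x) x 65 x 40 mm. Origin: centre of the underside. Bystander
- screwdriver: orange-handled screwdriver lying on the table, loose, 200 mm along own x, 26 mm thick. Origin: under its middle, on the table. Bystander
- jar: small closed jar with black cap, loose, 56 mm diameter, 75 mm high. Origin: centre of the underside. Bystander
There are look-alikes about, which are no part of the job. What is shaped like the cartridge_a but turquoise is not meant.

How it is judged (in metres and radians):
On the way, in this order (a step that is already met when the one before it is completed fails the run):
1. the heavy cartridge lies flat in the box, ridge up, released (((x of cartridge_a in the frame of keepbox between -0.03 and 0.03 m and y of cartridge_a in the frame of keepbox between -0.03 and 0.03 m and z of cartridge_a in the frame of keepbox between 0 and 0.015 m and angle between cartridge_a's own z axis and vertical below 0.15 rad and contact force between cartridge_a and keepbox above 2.5 N and contact force between cartridge_a and the fingers below 0.05 N and linear speed of cartridge_a below 0.03 m/s) or (x of cartridge_b in the frame of keepbox between -0.03 and 0.03 m and y of cartridge_b in the frame of keepbox between -0.03 and 0.03 m and z of cartridge_b in the frame of keepbox between 0 and 0.015 m and angle between cartridge_b's own z axis and vertical below 0.15 rad and contact force between cartridge_b and keepbox above 2.5 N and contact force between cartridge_b and the fingers below 0.05 N and linear speed of cartridge_b below 0.03 m/s) or (x of cartridge_c in the frame of keepbox between -0.03 and 0.03 m and y of cartridge_c in the frame of keepbox between -0.03 and 0.03 m and z of cartridge_c in the frame of keepbox between 0 and 0.015 m and angle between cartridge_c's own z axis and vertical below 0.15 rad and contact force between cartridge_c and keepbox above 2.5 N and contact force between cartridge_c and the fingers below 0.05 N and linear speed of cartridge_c below 0.03 m/s))), for 0.2 s.
2. the lid is shut (((x of cartridge_a in the frame of keepbox between -0.03 and 0.03 m and y of cartridge_a in the frame of keepbox between -0.03 and 0.03 m and z of cartridge_a in the frame of keepbox between 0 and 0.015 m and angle between cartridge_a's own z axis and vertical below 0.15 rad and contact force between cartridge_a and keepbox above 2.5 N and contact force between cartridge_a and the fingers below 0.05 N and linear speed of cartridge_a below 0.03 m/s) or (x of cartridge_b in the frame of keepbox between -0.03 and 0.03 m and y of cartridge_b in the frame of keepbox between -0.03 and 0.03 m and z of cartridge_b in the frame of keepbox between 0 and 0.015 m and angle between cartridge_b's own z axis and vertical below 0.15 rad and contact force between cartridge_b and keepbox above 2.5 N and contact force between cartridge_b and the fingers below 0.05 N and linear speed of cartridge_b below 0.03 m/s) or (x of cartridge_c in the frame of keepbox between -0.03 and 0.03 m and y of cartridge_c in the frame of keepbox between -0.03 and 0.03 m and z of cartridge_c in the frame of keepbox between 0 and 0.015 m and angle between cartridge_c's own z axis and vertical below 0.15 rad and contact force between cartridge_c and keepbox above 2.5 N and contact force between cartridge_c and the fingers below 0.05 N and linear speed of cartridge_c below 0.03 m/s)) and value of joint lid below 0.06 rad), for 0.2 s.
At the end, for the whole second after the job is handed in: The heavy cartridge (over 2.5 N on the box) rests released on the box floor, ridge up, flat within 0.15 rad, its middle within 30 mm of the box's; the other two rest in bays of the rack, against the board, within about 12 mm; the lid is within 0.06 rad of shut (all of step 2 and ((x of cartridge_a in the frame of keepbox between -0.03 and 0.03 m and y of cartridge_a in the frame of keepbox between -0.03 and 0.03 m and z of cartridge_a in the frame of keepbox between 0 and 0.015 m and angle between cartridge_a's own z axis and vertical below 0.15 rad and contact force between cartridge_a and keepbox above 2.5 N and contact force between cartridge_a and the fingers below 0.05 N and linear speed of cartridge_a below 0.03 m/s) or (x of cartridge_a in the frame of rack between -0.012 and 0.015 m and y of cartridge_a in the frame of rack between -0.08 and 0.08 m and z of cartridge_a in the frame of rack between 0.037 and 0.057 m and angle between cartridge_a's own z axis and vertical between 0.5 and 0.72 rad and linear speed of cartridge_a below 0.03 m/s)) and ((x of cartridge_b in the frame of keepbox between -0.03 and 0.03 m and y of cartridge_b in the frame of keepbox between -0.03 and 0.03 m and z of cartridge_b in the frame of keepbox between 0 and 0.015 m and angle between cartridge_b's own z axis and vertical below 0.15 rad and contact force between cartridge_b and keepbox above 2.5 N and contact force between cartridge_b and the fingers below 0.05 N and linear speed of cartridge_b below 0.03 m/s) or (x of cartridge_b in the frame of rack between -0.012 and 0.015 m and y of cartridge_b in the frame of rack between -0.08 and 0.08 m and z of cartridge_b in the frame of rack between 0.037 and 0.057 m and angle between cartridge_b's own z axis and vertical between 0.5 and 0.72 rad and linear speed of cartridge_b below 0.03 m/s)) and ((x of cartridge_c in the frame of keepbox between -0.03 and 0.03 m and y of cartridge_c in the frame of keepbox between -0.03 and 0.03 m and z of cartridge_c in the frame of keepbox between 0 and 0.015 m and angle between cartridge_c's own z axis and vertical below 0.15 rad and contact force between cartridge_c and keepbox above 2.5 N and contact force between cartridge_c and the fingers below 0.05 N and linear speed of cartridge_c below 0.03 m/s) or (x of cartridge_c in the frame of rack between -0.012 and 0.015 m and y of cartridge_c in the frame of rack between -0.08 and 0.08 m and z of cartridge_c in the frame of rack between 0.037 and 0.057 m and angle between cartridge_c's own z axis and vertical between 0.5 and 0.72 rad and linear speed of cartridge_c below 0.03 m/s))); the robot touches nothing.
It fails at once if a cartridge is dropped (falls free, faster than 0.6 m/s) ((linear speed of cartridge_a above 0.6 m/s and contact force between cartridge_a and the fingers below 0.01 N) or (linear speed of cartridge_b above 0.6 m/s and contact force between cartridge_b and the fingers below 0.01 N) or (linear speed of cartridge_c above 0.6 m/s and contact force between cartridge_c and the fingers below 0.01 N)).
It fails at once if the arm model is touched with more than 2 N (contact force between armmodel and anything else above 2 N).
It fails at once if the meter, screwdriver or jar is moved by more than 20 mm, or the jar tipped (distance of any of meter, screwdriver, jar from where it was at the start of the episode above 0.02 m or angle between jar's own z axis and vertical above 0.5 rad).
It also fails if it takes over 72 s, if anything falls off the work surface, if the arm or the gripper's body presses on something with over 40 N, if the wrist force passes 120 N, or if a joint passes its speed limit or range.

## Robot

A 7-joint arm with a two-finger parallel gripper is mounted at the origin on the work surface. World frame = base frame: x ahead of the robot, y to its left, z up, the work surface at z = 0. Lengths are in m, angles in degrees, forces in N, time in s.
With the tool pointing down it reaches from about 0.4 to 0.85 m from the base axis. Payload 4.5 kg.
Tool frame: the origin (TCP) lies midway between the tips of the shut fingers; the grasp point (between the pads) lies 19 mm behind it; z points along the fingers, y is the line along which they close (so a half turn about z gives the same grasp; the last joint's range is limited). The gripper opens to 88 mm and grips with 3 to 60 N. Pads are 18 mm wide; open, the fingers measure 123 mm over their backs; the gripper's body (75 mm by 187 mm) begins 45 mm behind the grasp point.
Start: joints at [-69.912, 39.483, -11.15, 89.685, 9.013, 51.709, -12.324], TCP at [0.195, 0.594, 0.239] pointing down, gripper open.
Joint ranges: [-172.22, 172.22], [-26.19, 119.32], [-84.43, 86.54], [7.71, 146.69], [-57.33, 237.33], [2.42, 119.75], [-152.13, 152.13]. Speed limits (degrees/s): [147.25, 147.25, 180, 180, 180, 180, 180].

## Interface

Orientations are given as a 3x3 rotation matrix whose columns are the frame's x, y, z axes.
In Python, from bench import ctrl gives the robot as it stands. Calls block until the motion is done:
- ctrl.move_ptp(position, orientation): joint-space move of the TCP to a pose.
- ctrl.move_linear(position, frame=None, v=0.15, contact_N=None): straight line of the TCP; frame=None keeps the orientation; v is the mean speed in m/s. With contact_N (N) it stops when the force on the tool has changed by that much, and returns True; else False.
- ctrl.move_j(angles): joint-space move.
- ctrl.gripper_to(opening): opening from 0.0 (shut) to 1.0 (fully open); the grip force is fixed at half the most; returns when the fingers have stopped.
- ctrl.wait(seconds).
- ctrl.ik(position, orientation): joint angles nearest the present ones, or None.
- ctrl.read_state(): the state.
- ctrl.snapshot(name): name is "scene" or "top" or "wrist"; returns a dict with "frame" (400x640x3 uint8, red, green, blue), "depth" (400x640 float32, m along the optical axis (not along the pixel's ray), 0 where there is no reading), "mtx" (3x3 intrinsics, pixels), "world_to_cam" (4x4, takes a point from world to camera coordinates); the wrist camera has in their place "mount" (4x4, takes a point from camera to tool coordinates, whose origin is the TCP and whose axes are the flange's). Camera axes: x right, y up, looking along -z (the intrinsics and any distortion apply to the point x, -y, -z); pixel columns grow to the right and rows downward; lengths in m; the calibration is good to about 2 mm. A picture is of the moment at which its call begins: read the wrist's pose just before it.
A pose or a line that the arm cannot do raises ctrl.MotionError and nothing moves.
- ctrl.close_job(): hands the job in; it is judged then, once.
The state is a dict: "time_s": time; "q": joint angles; "qd": joint speeds; "joint_efforts": joint torques, N m; "eef_pos": TCP position; "eef_rot": TCP orientation; "force": force on the tool from outside, world axes, zero at the start; "torque": the same for the moment, N m; "finger_gap": opening from 0.0 (shut) to 1.0 (fully open); "grasp_force": force on a finger pad.
Only numpy, scipy, OpenCV 4.12 (cv2) and the standard library are available. Lean on these libraries where they do the work, as an engineer would, in place of code of your own. Each camera call takes 0.05 s, during which the arm holds its last target. There are 200 camera calls.

## Working session

There is one attempt and no reset: what is moved stays moved. The work goes in short steps, each a Python script; the robot and the scene stay as the last script left them, time stands still between calls to the robot, and variables do not carry over. Pictures are saved under pics/ and viewed, at most 10 in all, crops included, and the job is handed in when it is done.

```bash
mkdir -p pics; ls
python3 - <<'E'
from bench import ctrl
import cv2,numpy as np
for n in("scene","top"):
    s=ctrl.snapshot(n); cv2.imwrite(f"pics/{n}0.png",s["frame"][:,:,::-1]); np.savez(f"/tmp/{n}.npz",**s)
    print(n,s["mtx"].tolist(),np.round(s["world_to_cam"],3).tolist(),s.keys())
st=ctrl.read_state(); print(st["time_s"],st["eef_rot"],st["force"])
E
```

```text
pics
scene [[488.6660349288401, 0.0, 323.55396752997177], [0.0, 488.6660349288401, 193.8397701582704], [0.0, 0.0, 1.0]] [[-0.86, 0.511, -0.013, 0.508], [-0.414, -0.682, 0.603, 0.155], [0.299, 0.523, 0.798, -1.274], [0.0, 0.0, 0.0, 1.0]] dict_keys(['frame', 'depth', 'mtx', 'world_to_cam'])
top [[420.11456765372884, 0.0, 314.74076834881674], [0.0, 420.11456765372884, 201.20055423708], [0.0, 0.0, 1.0]] [[-0.013, -1.0, 0.012, -0.032], [0.996, -0.011, 0.085, -0.561], [-0.085, 0.013, 0.996, -1.043], [0.0, 0.0, 0.0, 1.0]] dict_keys(['frame', 'depth', 'mtx', 'world_to_cam'])
0.1 [[-9.50269469e-01  3.11428614e-01 -3.92456010e-04]
 [ 3.11428829e-01  9.50268044e-01 -1.65206724e-03]
 [-1.41562606e-04 -1.69213118e-03 -9.99998558e-01]] [ 0.12021668 -1.01482317 -0.27348417]
```

View pics/scene0.png

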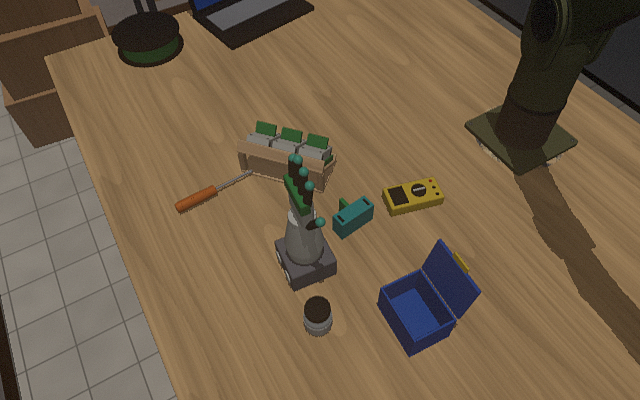

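View pics/top0.png

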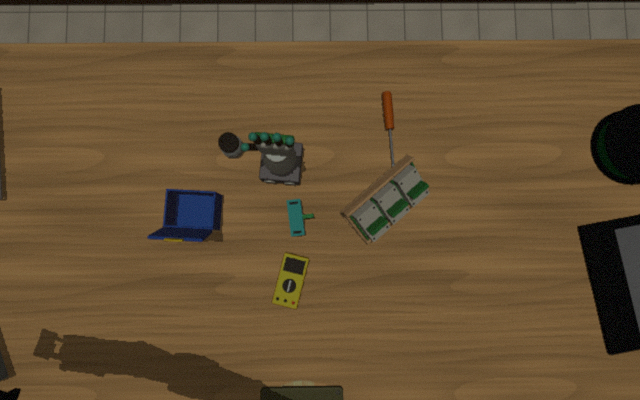

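The scene picture shows the rack with three cartridges at about (288,150). The arm model is at (305,240), the box with its open lid at (425,300), and the turquoise decoy at (353,215). In the top picture the rack is at (386,200), box (193,210), meter (290,280), jar (230,145), model (280,160). Next I'll fit poses from the depth data.

```bash
cat > h.py <<'E'
import numpy as np, cv2
def cloud(s, cam_to_world=None):
    K=s["mtx"]; T=cam_to_world if cam_to_world is not None else np.linalg.inv(s["world_to_cam"])
    v,u=np.mgrid[:400,:640]; d=s["depth"]
    p=np.stack([(u-K[0,2])*d/K[0,0],-(v-K[1,2])*d/K[1,1],-d],-1)
    w=p@T[:3,:3].T+T[:3,3]; w[d<=0]=np.nan
    return w
def plane(p):
    for _ in range(4):
        c=p.mean(0); n=np.linalg.svd(p-c,full_matrices=False)[2][2]; n*=np.sign(n[2]); r=(p-c)@n
        p=p[abs(r)<max(2*r.std(),.001)]
    return c,n,r.std()
E
python3 - <<'E'
from h import *
np.set_printoptions(precision=4,suppress=True)
for n in("top","scene"):
    s=dict(np.load(f"/tmp/{n}.npz")); w=cloud(s); im=s["frame"]; hsv=cv2.cvtColor(im,cv2.COLOR_RGB2HSV)
    H,S,V=[hsv[...,i].astype(int) for i in range(3)]
    ok=~np.isnan(w[...,0])
    print(n,"table z",np.nanmedian(w[...,2]))
    # rack region
    R=(abs(w[...,0]-.55)<.13)&(abs(w[...,1]+.2)<.14)&(w[...,2]>.02)&ok
    green=R&(H>45)&(H<85)&(S>110); white=R&(S<60)&(V>80)
    for nm,m in(("green",green),("white",white)):
        k,l,st,c=cv2.connectedComponentsWithStats(m.astype(np.uint8))
        for i in range(1,k):
            if st[i,4]>25:
                p=w[l==i]; print(nm,c[i],st[i,4],p.mean(0),p.min(0),p.max(0))
    c0,nn,r=plane(w[white]); print("white plane",c0,nn,r,"tilt",np.degrees(np.arccos(nn[2])),"yaw of -n_xy",np.degrees(np.arctan2(-nn[1],-nn[0])))
    q=w[R&(w[...,2]>.025)][:,:2].astype(np.float32); print("rack rect",cv2.minAreaRect(q))
    blue=(H>105)&(H<130)&(S>120)&ok&(w[...,2]<.25)&(w[...,1]>.05)
    p=w[blue]; print("blue",p.min(0),p.max(0),len(p))
    z=p[:,2]
    rim=p[(z>.07)&(z<.086)]; print("rim rect",cv2.minAreaRect(rim[:,:2].astype(np.float32)))
    lid=p[z>.09]; print("lid",len(lid),plane(lid),lid.min(0),lid.max(0))
    fl=p[z<.02]; print("floor",cv2.minAreaRect(fl[:,:2].astype(np.float32)),np.median(fl[:,2]))
    y=(H>20)&(H<32)&(S>180)&ok&(w[...,1]>.2); print("tab",w[y].mean(0) if y.any() else None, y.sum())
    y=ok&(w[...,2]>.2)&(abs(w[...,0]-.6)<.2)&(abs(w[...,1]-.0)<.25); 
    if y.any():print("model top",w[y].min(0),w[y].max(0))
E
```

```text
top table z -0.0002756856366457061
green [417.733  189.3977] 176 [ 0.5807 -0.2845  0.0905] [ 0.5597 -0.3076  0.0761] [ 0.6023 -0.2624  0.1008]
green [397.3408 207.1899] 179 [ 0.5386 -0.2344  0.0899] [ 0.5174 -0.2594  0.0416] [ 0.5623 -0.2114  0.1006]
green [358.6744 227.093 ] 43 [ 0.4929 -0.1453  0.0547] [ 0.4636 -0.1696  0.0218] [ 0.5202 -0.124   0.0823]
green [377.2324 224.8432] 185 [ 0.4972 -0.1856  0.0882] [ 0.4755 -0.2173  0.0308] [ 0.5206 -0.1618  0.1018]
white [409.8361 182.594 ] 537 [ 0.5984 -0.2688  0.0798] [ 0.544  -0.3214  0.0423] [ 0.6416 -0.2299  0.1004]
white [389.4827 200.0893] 549 [ 0.5564 -0.2181  0.0802] [ 0.5023 -0.2726  0.0436] [ 0.5987 -0.1783  0.1015]
white [369.3345 218.0036] 559 [ 0.5138 -0.1685  0.0799] [ 0.4586 -0.2208  0.0444] [ 0.5573 -0.1271  0.1011]
white plane [ 0.5507 -0.2215  0.0789] [-0.4306 -0.3642  0.8258] 0.0017136913865870634 tilt 34.331133153583615 yaw of -n_xy 40.21767113848458
rack rect ((0.5585501194000244, -0.21709024906158447), (0.11102984845638275, 0.21343675255775452), 40.04652404785156)
blue [ 0.1787  0.2012 -0.0013] [0.5898 0.5376 0.249
[... 1080 characters left out ...]
 yaw of -n_xy 39.90358966160073
rack rect ((0.5623033046722412, -0.21735478937625885), (0.11246458441019058, 0.21576866507530212), 40.42321014404297)
blue [0.4662 0.2037 0.0004] [0.594  0.3296 0.1732] 2651
rim rect ((0.5411297678947449, 0.26576143503189087), (0.11902295053005219, 0.09901678562164307), 85.78864288330078)
lid 623 (array([0.4866, 0.2824, 0.1309]), array([ 0.9668, -0.0655,  0.2471]), np.float64(0.0009192046778611286)) [0.4662 0.2107 0.0902] [0.5002 0.3296 0.1732]
floor ((0.5429086089134216, 0.26645398139953613), (0.11706188321113586, 0.09487027674913406), 86.25105285644531) 0.005814253345478804
tab [0.4722 0.2703 0.1775] 65
model top [0.6467 0.0052 0.2003] [0.6825 0.1158 0.3371]
```

```bash
cat >> h.py <<'E'
RO=np.array([.5595,-.217,0]); a=np.radians(40.1); t=np.radians(35)
u=np.array([np.cos(a),np.sin(a),0]); ry=np.array([-np.sin(a),np.cos(a),0]); Z=np.array([0,0,1.])
n=-np.sin(t)*u+np.cos(t)*Z; sl=np.cos(t)*u+np.sin(t)*Z
Rr=np.column_stack([np.cross(sl,-n),sl,-n])          # tool frame at the rack
def bay(i,h,ds=0): return RO+.045*Z+(i-1)*.066*ry+h*n+ds*sl
BX=np.array([.5405,.2645,0]); b=np.radians(86.1)
by=np.array([np.cos(b),np.sin(b),0]); Rb=np.column_stack([np.cross(by,-Z),by,-Z])
bx=np.array([-np.sin(b),np.cos(b),0])                # box own +x (hinge side)
E
python3 - <<'E'
from h import *
from bench import ctrl
np.set_printoptions(precision=4,suppress=True)
for k in(ctrl.ik(bay(i,.17),Rr) for i in range(3)): print(k)
R0=np.array(ctrl.read_state()["eef_rot"])
ctrl.move_ptp([.27,.36,.42],R0)
ctrl.gripper_to(.5)
ctrl.move_ptp([.40,-.20,.38],Rr)
ctrl.move_ptp(bay(1,.19),Rr)
st=ctrl.read_state(); s=ctrl.snapshot("wrist"); print(st["time_s"],st["q"],st["force"],st["eef_pos"],bay(1,.19))
cv2.imwrite("pics/w0.png",s["frame"][:,:,::-1])
T=np.eye(4);T[:3,:3]=st["eef_rot"];T[:3,3]=st["eef_pos"]; T=T@s["mount"]
np.savez("/tmp/w0.npz",T=T,**s); print(T)
w=cloud(s,T); 
r=w-(RO+.045*Z); q=np.stack([r@sl,r@ry,r@n],-1)
hsv=cv2.cvtColor(s["frame"],cv2.COLOR_RGB2HSV); H,S,V=[hsv[...,i].astype(int) for i in range(3)]
for nm,m in(("green",(H>45)&(H<85)&(S>110)),("white",(S<60)&(V>80))):
    m=m&(abs(q[...,0])<.12)&(abs(q[...,1])<.13)&(abs(q[...,2]-.05)<.03)
    if nm=="green": m&=q[...,2]>.052
    k,l,ss,c=cv2.connectedComponentsWithStats(m.astype(np.uint8))
    for i in range(1,k):
        if ss[i,4]>60: p=q[l==i]; print(nm,c[i],ss[i,4],np.median(p,0),np.percentile(p,2,axis=0),np.percentile(p,98,axis=0))
E
```

```text
[ 58.2212  47.0753 -23.1366 100.5743 -32.9657  34.5277 110.1583]
[ 58.3862  43.5736 -23.0382 111.9767 -43.0473  28.4404 120.6008]
[ 65.1909  42.8237 -34.8476 122.5277 -41.3423  17.5595 118.9408]
5.0 [ 53.8083  40.8523 -13.3186 111.6974 -50.1027  35.0802 127.5839] [ 0.353  -0.2373  0.3096] [ 0.4765 -0.2865  0.2015] [ 0.4761 -0.2872  0.2006]
[[ 0.6263 -0.4931 -0.6039  0.3651]
 [ 0.5275  0.8383 -0.1375 -0.2852]
 [ 0.574  -0.2325  0.7851  0.3197]
 [ 0.      0.      0.      1.    ]]
green [314.8093 126.714 ] 451 [-0.0003  0.0634  0.0602] [-0.0041  0.0401  0.0588] [0.0035 0.0856 0.0618]
green [314.6575 193.8011] 362 [-0.0003 -0.0015  0.0602] [-0.0044 -0.0251  0.0589] [0.0027 0.0209 0.0615]
green [314.9895 252.9441] 286 [-0.0003 -0.0668  0.0602] [-0.0036 -0.0906  0.0589] [ 0.0029 -0.0443  0.0617]
white [315.2288 125.1562] 4265 [0.0044 0.0644 0.0322] [-0.0436  0.0367  0.0307] [0.0431 0.0905 0.0339]
white [315.2259 186.2504] 3754 [ 0.0019 -0.0002  0.0322] [-0.0435 -0.0294  0.0275] [0.0432 0.0254 0.0339]
white [315.148  240.3328] 3236 [ 0.0019 -0.0646  0.0321] [-0.0436 -0.0948  0.0239] [ 0.0433 -0.0404  0.0337]
```

View pics/w0.png

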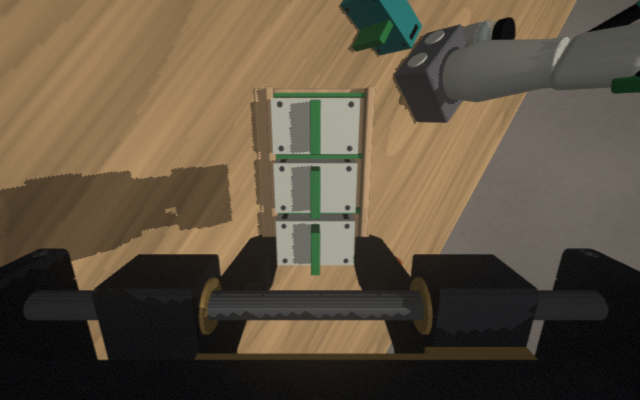

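The wrist view shows the three ridges in a column at x≈315 and rows 127, 194 and 253. My rack fit is within about 1.5 mm. Next I'll weigh them one at a time.

```bash
sed -i 's/^RO=np.array(.*0\]); a=/RO=np.array([.5603,-.2182,0]); a=/' h.py
cat > weigh.py <<'E'
from h import *
from bench import ctrl
import sys
def f():
    ctrl.wait(.25); r=[]
    for _ in range(5): r.append(ctrl.read_state()["force"]); ctrl.wait(.02)
    return np.mean(r,0)
def weigh(i):
    ctrl.move_linear(bay(i,.085),Rr,v=.2)
    c=ctrl.move_linear(bay(i,.038),Rr,v=.1,contact_N=6); print("contact",c)
    f0=f()
    ctrl.gripper_to(0); s=ctrl.read_state(); print("gap",s["finger_gap"],s["grasp_force"])
    ctrl.move_linear(bay(i,.040+.022,.003),Rr,v=.08)
    f1=f(); s=ctrl.read_state(); d=f1-f0; print(i,"dF",np.round(d,2),np.round(f1,2),"gap",s["finger_gap"],s["grasp_force"],s["time_s"])
    return -d[2]
def put(i):
    ctrl.move_linear(bay(i,.040,.001),Rr,v=.06,contact_N=8)
    ctrl.gripper_to(.5)
    ctrl.move_linear(bay(i,.085),Rr,v=.2)
E
python3 - <<'E'
from weigh import *
for R in(Rb,Rb@np.diag([-1,-1,1])): print(ctrl.ik(BX+[0,0,.25],R))
ctrl.gripper_to(.42)
weigh(1)
E
```

```text
[-54.82479175  44.74595956  47.2232146   94.83171242 -37.74598076
  57.5735148   91.32981187]
[-59.96147756  51.07765812  62.31140556  95.07931287 -49.24077468
  65.43578054 -77.98362008]
contact False
gap 0.11025775339696545 29.99934214632958
1 dF [-0.4  -0.25 -1.69] [-0.38 -0.18 -1.39] gap 0.11204671215643501 29.999557742848992 8.3
```

The cartridge in bay 1 weighs about 1.7 N, so it's empty. I'll put it back and try the next one.

Run:
```python
from weigh import *
put(1); print(ctrl.read_state()["eef_pos"]-bay(1,.085))
if weigh(0)<2.7:
    put(0); weigh(2)
```

```text
[ 0.00020988 -0.00050715  0.00027743]
contact False
gap 0.10898226373641522 29.999546469189227
0 dF [-0.31 -0.24 -1.63] [-0.15 -0.13 -1.61] gap 0.10799852361913054 29.999844725243747 12.675Traceback (most recent call last):
  File "<stdin>", line 4, in <module>
  File "weigh.py", line 10, in weigh
    c=ctrl.move_linear(bay(i,.038),Rr,v=.1,contact_N=6); print("contact",c)
bench.MotionError: the arm cannot follow that straight line within its joint ranges
```

Run:
```python
from weigh import *
np.set_printoptions(precision=1,suppress=True)
s=ctrl.read_state(); print(s["q"],s["time_s"],np.array(s["eef_pos"])-bay(2,.085))
F=np.diag([-1.,-1,1])
for R in(Rr,Rr@F):
    for h in(.2,.15,.12,.085,.06,.038): print(h,ctrl.ik(bay(2,h),R))
print(ctrl.ik([.40,-.20,.38],Rr@F),ctrl.ik([.40,-.20,.38],Rr))
```

```text
[ 61.4  52.9 -39.5 123.3 -54.3   4.4 131.4] 15.0333 [ 0. -0. -0.]
0.2 [ 61.1  38.1 -24.1 121.6 -50.   26.6 128.3]
0.15 [ 61.4  44.  -31.  122.9 -52.5  16.9 129.9]
0.12 [ 61.5  48.  -35.1 123.3 -53.5  11.  130.6]
0.085 [ 61.4  52.9 -39.5 123.4 -54.3   4.4 131.4]
0.06 [ 69.2  63.4 -59.  122.9  86.4  16.   -7.8]
0.038 [ 72.3  73.4 -71.7 122.4  91.8  31.3 -10.9]
0.2 [ 60.4  37.9 -23.  121.6 -51.1  27.1 -50.5]
0.15 [ 63.6  44.8 -34.7 122.8 -45.2  15.  -57.4]
0.12 [ 61.1  47.8 -34.4 123.3 -55.4  11.5 -47.5]
0.085 [ 62.   53.2 -40.6 123.4 -44.9   3.7 -58. ]
0.06 None
0.038 [ 61.5  60.1 -45.9 122.9 116.4   5.  141.3]
[ 37.   16.7  10.5 117.8 -48.5  55.2 -60.7] [ 57.3  17.1 -16.7 116.9 -41.   49.1 109.9]
```

Bays 0 and 1 are both empty, so bay 2 should hold the heavy one. The arm is near its wrist limit here, so I'll change the elbow configuration.

Run:
```python
from weigh import *
np.set_printoptions(precision=1,suppress=True)
F=np.diag([-1.,-1,1])
ctrl.move_linear(bay(2,.2),Rr,v=.25)
ctrl.move_j([20,22,-11,95,9,55,-12])
s=ctrl.read_state(); print(s["eef_pos"],s["time_s"])
from scipy.spatial.transform import Rotation as Ro
for nm,R in(("+",Rr),("F",Rr@F)):
  for tl in(0,20,-20):
    Rt=Ro.from_rotvec(np.radians(tl)*sl).as_matrix()@R
    for h in(.2,.085,.06,.038): print(nm,tl,h,ctrl.ik(bay(2,h),Rt))
```

```text
[ 0.5 -0.2  0.4] 17.7083
+ 0 0.2 [ 77.9  45.8 -54.  120.8   4.6  19.1  72.9]
+ 0 0.085 [ 64.   54.4 -44.4 123.3  12.9   3.   64.3]
+ 0 0.06 [ 69.2  63.4 -59.  122.9  86.4  16.   -7.8]
+ 0 0.038 [ 61.2  59.8 -45.2 122.9 120.5   4.5 -42.9]
+ 20 0.2 [ 70.5  50.3 -45.  103.   -6.3  49.6  85.1]
+ 20 0.085 [ 63.2  59.6 -44.1 104.4  -1.8  37.3  81. ]
+ 20 0.06 [ 62.2  62.1 -45.  104.1   1.2  35.1  78.2]
+ 20 0.038 [ 61.3  64.3 -45.7 103.7   3.9  33.4  75.8]
+ -20 0.2 [ 82.3  51.2 -71.  139.3 128.9  27.5 -55.8]
+ -20 0.085 [ 69.6  69.  -71.7 141.3 136.3  50.7 -61.1]
+ -20 0.06 [ 67.4  72.8 -71.8 140.9 137.4  54.6 -60.8]
+ -20 0.038 [ 65.7  76.1 -71.9 140.2 138.4  57.6 -60.3]
F 0 0.2 [ 67.7  40.  -35.  121.3 -36.3  22.1 -65.7]
F 0 0.085 [ 62.   53.2 -40.6 123.4 -44.9   3.7 -58. ]
F 0 0.06 None
F 0 0.038 [ 61.5  60.1 -45.9 122.9 116.4   5.  141.3]
F 20 0.2 [ 43.9  43.9   2.9 104.5 -42.   61.3 -56.6]
F 20 0.085 [ 42.2  52.9  -5.5 105.5 -45.9  48.  -56. ]
F 20 0.06 [ 41.8  55.   -7.3 105.2 -46.5  45.4 -56. ]
F 20 0.038 [ 41.4  56.9  -8.8 104.8 -46.9  43.2 -56. ]
F -20 0.2 [ 82.3  51.2 -71.  139.3 128.9  27.5 124.2]
F -20 0.085 [ 69.6  69.  -71.7 141.3 136.3  50.7 118.9]
F -20 0.06 [ 67.4  72.8 -71.8 140.9 137.4  54.6 119.2]
F -20 0.038 [ 65.7  76.1 -71.9 140.2 138.4  57.6 119.7]
```

```bash
cat >> h.py <<'E'
from scipy.spatial.transform import Rotation as Ro
Rt=Ro.from_rotvec(np.radians(15)*sl).as_matrix()@Rr@np.diag([-1.,-1,1])
rel=np.column_stack([sl,ry,n]).T@Rt      # tool in cartridge frame
off=np.array([0,.003,.041])               # TCP in cartridge frame
Cb=np.column_stack([by,bx,Z]); Rbt=Cb@rel
def boxp(h): return BX+Cb@off+[0,0,h]    # TCP for underside at height h
E
python3 - <<'E'
from weigh import *
np.set_printoptions(precision=3,suppress=True)
p=lambda h,ds=0: bay(2,h,ds)+.003*ry
ctrl.move_ptp(p(.15),Rt)
ctrl.move_linear(p(.085),Rt,v=.2)
print("contact",ctrl.move_linear(p(.041),Rt,v=.1,contact_N=6))
f0=f(); ctrl.gripper_to(0); s=ctrl.read_state(); print(s["finger_gap"],s["grasp_force"])
ctrl.move_linear(p(.065,.003),Rt,v=.08)
f1=f(); s=ctrl.read_state(); print("dF",f1-f0,s["finger_gap"],s["q"],s["time_s"])
for h in(.2,.12,.005): print(ctrl.ik(boxp(h),Rbt))
E
```

```text
contact False
0.10816508136408283 29.99900341965258
dF [ 0.005  0.167 -4.587] 0.10793959724512679 [ 43.007  52.75   -9.352 110.446 -52.124  38.349 -50.842] 21.4833
[ -39.12    46.205   25.684   82.078  -25.265   71.416 -100.669]
[-41.884  53.072  31.603  86.253 -33.866  65.183 -92.447]
[-44.051  64.163  36.605  88.804 -46.879  59.303 -81.601]
```

It weighs 4.6 N, so bay 2 holds the heavy cartridge. I'll carry it over to above the box by a path that stays clear of the arm model.

Run:
```python
from weigh import *
np.set_printoptions(precision=4,suppress=True)
p=lambda h,ds=0: bay(2,h,ds)+.003*ry
ctrl.move_linear(p(.2),Rt,v=.2)
ctrl.move_ptp([.38,-.15,.42],Rt)
ctrl.move_ptp([.40,.22,.42],Rbt)
ctrl.move_ptp(boxp(.2),Rbt)
st=ctrl.read_state(); s=ctrl.snapshot("wrist"); print(st["time_s"],st["finger_gap"],st["force"],st["eef_pos"]-boxp(.2))
cv2.imwrite("pics/w1.png",s["frame"][:,:,::-1])
T=np.eye(4);T[:3,:3]=st["eef_rot"];T[:3,3]=st["eef_pos"]; T=T@s["mount"]
tp=ctrl.snapshot("top"); np.savez("/tmp/w1.npz",T=T,**s); np.savez("/tmp/t1.npz",**tp)
w=cloud(s,T); hsv=cv2.cvtColor(s["frame"],cv2.COLOR_RGB2HSV); H,S,V=[hsv[...,i].astype(int) for i in range(3)]
m=(H>105)&(H<130)&(S>120)&~np.isnan(w[...,0]); q=(w[m]-BX)@Cb; print(len(q))
for nm,a in(("rim",q[abs(q[:,2]-.08)<.004]),("floor",q[abs(q[:,2]-.005)<.004])):
    if len(a): print(nm,len(a),np.percentile(a,1,axis=0),np.percentile(a,99,axis=0))
```

```text
25.575 0.11359194834173529 [ 0.5091 -0.6726 -5.0926] [ 0.0001 -0.0001  0.0013]
8640
rim 1040 [-0.0598 -0.0495  0.0762] [0.0567 0.0246 0.0801]
floor 4567 [-0.0564 -0.0278  0.0019] [0.0529 0.0378 0.0082]
```

View pics/w1.png

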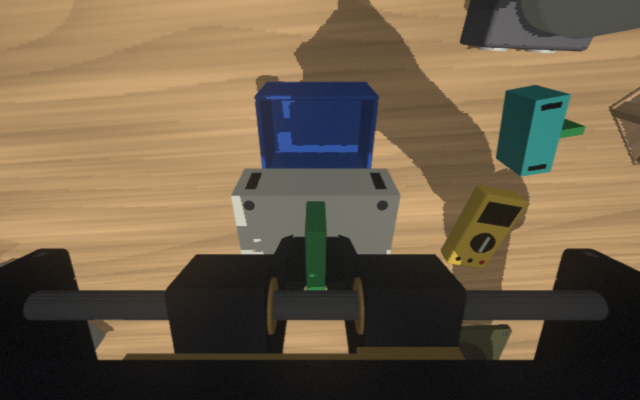

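The wrist view shows the cartridge held level, with its top at about (315,195). The box opening is ahead of it at (315,125), unobstructed. The box centre shifts by about 2 mm. Lowering now.

```bash
cat >> h.py <<'E'
BX=BX-.0016*by-.0025*bx
E
python3 - <<'E'
from weigh import *
np.set_printoptions(precision=4,suppress=True)
s=dict(np.load("/tmp/w1.npz")); w=cloud(s,s["T"]); q=(w-BX)@Cb
hsv=cv2.cvtColor(s["frame"],cv2.COLOR_RGB2HSV); m=(hsv[...,1]<60)&(hsv[...,2]>70)&(abs(q[...,2]-.23)<.012)&(abs(q[...,0])<.06)&(abs(q[...,1])<.05)
a=q[m]; c,nn,r=plane(a); print("top plane",c,nn,r,len(a),np.percentile(a,1,axis=0),np.percentile(a,99,axis=0))
if nn[2]>.985:
    ctrl.move_linear(boxp(.10),Rbt,v=.15)
    print("c1",ctrl.move_linear(boxp(.03),Rbt,v=.1,contact_N=4), ctrl.read_state()["eef_pos"]-boxp(0))
    print("c2",ctrl.move_linear(boxp(.002),Rbt,v=.03,contact_N=3))
    st=ctrl.read_state(); print(st["eef_pos"]-boxp(0),st["force"],st["time_s"])
E
```

```text
top plane [ 0.001  -0.0106  0.2327] [-0.0008 -0.0089  1.    ] 0.0006274264271615379 9036 [-0.043  -0.0271  0.2189] [0.0451 0.0133 0.234 ]
c1 False [0.0004 0.0004 0.0304]
c2 True
[-0.0003 -0.0002  0.006 ] [ 0.1789 -0.3501  3.473 ] 28.0917
```

The cartridge is on the box floor. Now I'll release, retreat, check the placement and plan the lid push.

```bash
cat > lid.py <<'E'
from weigh import *
HG=BX+.046*bx+.0805*Z
def wp(th,r=.075,gap=0.):
    th=np.radians(th); d=-np.cos(th)*bx+np.sin(th)*Z; m=np.sin(th)*bx+np.cos(th)*Z
    k=.45*th; z=-(np.sin(k)*bx+np.cos(k)*Z); y=-by
    return HG+r*d+(.008+gap)*m, np.column_stack([np.cross(y,z),y,z])
E
python3 - <<'E'
from lid import *
np.set_printoptions(precision=4,suppress=True)
ctrl.gripper_to(.38); ctrl.wait(.1)
p0=np.array(ctrl.read_state()["eef_pos"]); ctrl.move_linear(p0-.13*Rbt[:,2],Rbt,v=.15)
ctrl.move_ptp([.40,.22,.40],Rbt)
for n in("scene","top"):
    s=ctrl.snapshot(n); w=cloud(s); q=(w-BX)@Cb
    hsv=cv2.cvtColor(s["frame"],cv2.COLOR_RGB2HSV)
    m=(hsv[...,1]<70)&(hsv[...,2]>50)&(abs(q[...,2]-.039)<.015)&(abs(q[...,0])<.055)&(abs(q[...,1])<.04)
    g=(abs(hsv[...,0].astype(int)-65)<20)&(hsv[...,1]>110)&(q[...,2]>.04)&(q[...,2]<.075)&(abs(q[...,0])<.055)&(abs(q[...,1])<.04)
    print(n,m.sum(),plane(q[m]) if m.sum()>30 else "", np.percentile(q[m],[1,99],axis=0) if m.any() else "", g.sum(), q[g].mean(0))
    cv2.imwrite(f"pics/{n}1.png",s["frame"][:,:,::-1])
st=ctrl.read_state(); print(st["time_s"],st["q"])
for th in(104,80,60,40,20,0): print(th,wp(th)[0],ctrl.ik(*wp(th)))
print(ctrl.ik(*wp(104,gap=.035)))
E
```

```text
scene 1077 (array([ 0.0038, -0.0016,  0.0397]), array([0.0029, 0.0024, 1.    ]), np.float64(0.001214615073611466)) [[-0.0435 -0.0281  0.0359]
 [ 0.0454  0.0274  0.0435]] 134 [ 0.0028 -0.0009  0.0639]
top 678 (array([-0.0005,  0.0027,  0.0387]), array([0.0024, 0.0031, 1.    ]), np.float64(0.0015715922154307801)) [[-0.0436 -0.0251  0.0343]
 [ 0.0449  0.0301  0.0429]] 88 [-0.0019  0.0008  0.0638]
30.95 [  -6.3741   25.7748  -35.4615   92.1929    4.2262   77.4245 -135.7421]
104 [0.4711 0.2676 0.1513] [-82.7765  63.2261  49.7952 142.4398 181.1047  36.7415  21.505 ]
80 [0.5021 0.2655 0.1557] [-69.6104  49.6998  37.732  132.8934 179.637   19.5638  37.5006]
60 [0.5275 0.2638 0.1495] [-56.4705  44.3128  25.2503 123.6093 164.8903   5.0398  60.5054]
40 [0.5492 0.2623 0.1348] [-50.6086  45.7678  24.9368 114.2773 -38.0042  10.4739 -92.0395]
20 [0.5646 0.2613 0.1137] [ -32.4706   46.3068    1.0989  104.4441   11.7425   22.3487 -136.2602]
0 [0.5718 0.2608 0.0885] [ -17.5352   51.9579  -20.5639   95.088    26.7672   37.8964 -146.1574]
[-81.8826  59.911   37.1117 145.5535 161.0682  39.4505  36.4412]
```

View pics/scene1.png

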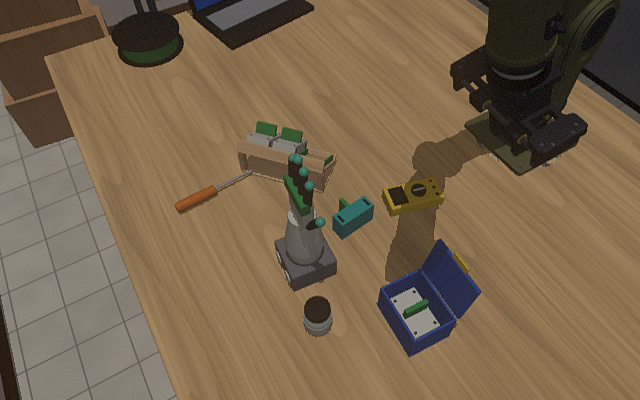

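The scene picture shows the cartridge flat and ridge up in the box at (415,312), with both empties in the rack at (265,135) and (290,140). The tilted push gets near a wrist singularity, so I'll push the lid with the tool vertical.

```bash
cat > sweep.py <<'E'
from lid import *
np.set_printoptions(precision=4,suppress=True)
R=Rb@np.diag([-1.,-1,1])
P=[wp(104,gap=.045)[0]]+[wp(t)[0] for t in(104,90,70,50,30,12)]
E
python3 - <<'E'
from sweep import *
for nm,R in(("F",R),("+",Rb)):
    for p in(P[0]+.15*Z,P[0],P[2],P[4],P[6]): print(nm,ctrl.ik(p,R))
R=Rb@np.diag([-1.,-1,1])
ctrl.gripper_to(0)
try:
    ctrl.move_ptp(P[0]+.15*Z,R); ctrl.move_linear(P[0],R,v=.2)
    for p in P[1:]:
        c=ctrl.move_linear(p,R,v=.1,contact_N=25); s=ctrl.read_state(); print(c,s["eef_pos"]-p,s["force"],s["time_s"])
        if c: break
except ctrl.MotionError as e: print(e)
print(ctrl.read_state()["q"])
E
```

```text
F [ -18.6256   28.5144  -29.2551  105.4605   17.5902   50.5312 -150.1257]
F [ -30.6435   39.9134  -11.1667  115.2753   16.3044   26.271  -147.8504]
F [ -20.5807   42.1202  -21.5021  105.7876   24.3186   36.6519 -150.6981]
F [ -17.6456   45.9072  -22.6346   98.7311   25.2099   40.4619 -147.4316]
F [ -17.2455   50.5778  -21.323    95.2583   26.3779   39.2153 -146.0858]
+ [  5.3083  47.762  -82.6296 104.4011  49.4835  74.9789  -4.571 ]
+ [  0.34    58.1275 -71.991  113.7367  64.9373  63.0706 -16.0227]
+ [  2.9132  59.2198 -72.2916 104.5878  62.314   67.5552  -5.0658]
+ [  3.3024  61.5857 -70.19    97.6007  62.4196  68.9983   2.0739]
+ [  2.6987  65.0752 -67.0896  94.1335  64.6983  67.5119   4.9038]
False [-0.0001 -0.0001  0.0003] [-0.4742  0.477   0.3299] 33.625
False [-0.0002  0.     -0.0001] [-0.7505 -0.0131 -0.7353] 33.9583
False [-0.0003  0.     -0.0001] [-1.1411  0.0701 -0.16  ] 34.3667
False [-0.0002  0.     -0.0001] [-0.1205 -0.2241 -0.4212] 34.775
False [ 0.0001 -0.0002 -0.0004] [ 0.2844 -0.6721 -0.0886] 35.1833
False [-0.0001 -0.0003 -0.0006] [ 0.3885 -0.4564  0.2428] 35.5667
[ -20.3527   49.9779  -15.5234   95.4401   19.7526   37.3504 -140.3375]
```

Run:
```python
from sweep import *
p=wp(0)[0]; c=ctrl.move_linear(p-.004*Z,R,v=.05,contact_N=12); s=ctrl.read_state(); print(c,s["eef_pos"]-p,s["force"],s["time_s"])
ctrl.move_linear(p+.12*Z,R,v=.2); ctrl.move_ptp([.38,.24,.40],R)
for n in("scene","top"):
    s=ctrl.snapshot(n); w=cloud(s); q=(w-BX)@Cb
    hsv=cv2.cvtColor(s["frame"],cv2.COLOR_RGB2HSV)
    m=(abs(hsv[...,0].astype(int)-117)<13)&(hsv[...,1]>110)&(abs(q[...,2]-.095)<.06)&(abs(q[...,0])<.07)&(abs(q[...,1])<.08)&(q[...,2]>.082)
    print(n,m.sum(),plane(q[m]))
    r=(w-RO-.045*Z); r=np.stack([r@sl,r@ry,r@np.cross(sl,ry)],-1)
    g=(abs(hsv[...,0].astype(int)-65)<20)&(hsv[...,1]>110)&(abs(r[...,0])<.02)&(r[...,2]>.052)&(r[...,2]<.07)
    for i in(0,1,2):
        k=g&(abs(r[...,1]-(i-1)*.066)<.03); print(i,k.sum(),np.median(r[k],0) if k.any() else "")
    cv2.imwrite(f"pics/{n}2.png",s["frame"][:,:,::-1])
```

```text
True [-0.0001  0.0005  0.0004] [-2.0307 -1.3572 11.2134] 35.9417
scene 1894 (array([ 0.0067, -0.0032,  0.0892]), array([-0.0004, -0.0019,  1.    ]), np.float64(0.0012151664794285972))
0 63 [ 0.0069 -0.0651  0.0574]
1 73 [0.007  0.0022 0.057 ]
2 0 
top 1154 (array([-0.0011,  0.0022,  0.0882]), array([-0.0005, -0.0051,  1.    ]), np.float64(0.001412672610653336))
0 99 [ 0.0039 -0.0637  0.0596]
1 102 [0.0039 0.0026 0.0596]
2 0
```

View pics/scene2.png

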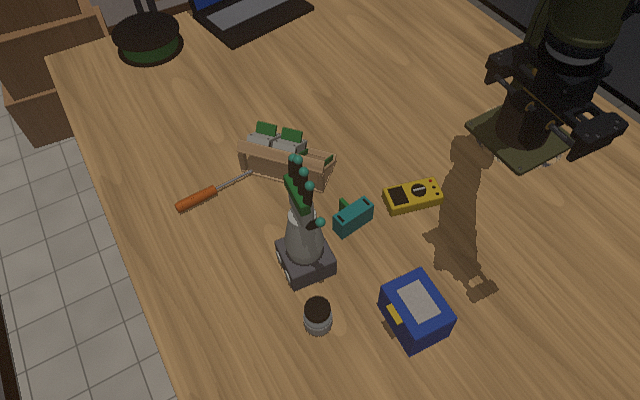

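The scene picture shows the lid flat and shut at (418,310), with a measured tilt of about 0.005 rad. Both empties are seated in the rack at (265,135) and (290,140), nothing else has moved, and the arm is clear.

```bash
python3 -c "
from bench import ctrl
print(ctrl.close_job())"
```

```text
the job is handed in; nothing more can be done
None
```

The job is handed in at about 37 s of the 72 s allowed: the heavy cartridge (from bay 2, about 0.47 kg) lies flat, ridge up, in the box with the lid shut, and the two empties are in rack bays 0 and 1; no verdict came back.

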